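Shim the rocking light box

TASK

The tracing light box rocks because one of its corner posts has lost its rubber pad. Without gripping or lifting anything, push the wooden wedge along the desk, thin end first, under that post until the box stands level and no longer rocks. Then press down gently with the fingertips on top of the diagonally opposite corner post to check it, and leave the box level on the wedge, not shoved away from where it stood, with the other things on the desk undisturbed.

Things in the scene. Friction and masses are not known exactly. Their poses are not given: they have to be found in the camera images.
- lightbox: Loose wooden tracing light box, 1.1 to 1.75 kg, frame 176 x 216 mm, underside 28 mm above the desk. Round corner posts, 26 mm across, at x +-90, y +-110 mm; three end in domed black rubber pads, the one at x -90, y -110 is bare, domed, 8 mm shorter. Origin: centre of the box at desk level when level; z up, leaning 0.058 rad towards the bare post at the start, 0 when level.
- box_top (a point): Centre of the box's white top, 49 mm above the desk when level. A black power pack, 56 mm square, its knob 68 mm above the desk, stands on the top near the bare post.
- bare_post (a point): Lowest point of the bare post's domed end: on the desk at the start, 8 mm up when the box is level. It carries about 3 to 6 N. Once the box is level the push needed rises (to about 5 to 12 N) and further pushing shoves the whole box along.
- test_post (a point): Centre of the flat top of the post diagonally opposite the bare one (box x +90, y +110 mm), 53 mm above the desk when level. The post to press on to check.
- wedge: Loose light-wood wedge, about 60 g, 120 mm long (its x), 60 mm wide (its y), flat underneath, 2 mm high at the thin end (+x), 22 mm at the back (-x), sloping evenly. Origin: centre of the underside. It starts in front of the bare post, thin end roughly towards it. When the box is level the post's axis is about 35 mm in from the thin end and 85 mm from the back; 3 mm more or less does no harm.
- wedge_tip (a point): Middle of the wedge's thin edge, at desk level.
- wedge_back (a point): Centre of the wedge's back face, a flat upright face 60 mm wide and 22 mm high, 11 mm above the desk.
- seal: a bystander: square stone seal, 24 x 24 x 60 mm, standing; loose, origin at the centre of its underside; leave it alone.
- tin: a bystander: round flat paste tin, 60 mm across, 24 mm high; loose, origin at the centre of its underside; leave it alone.
- bar: a bystander: flat dark wooden paperweight, 30 x 180 x 16 mm, same height all along; loose, origin at the centre of its underside; leave it alone.
- inkstone: a bystander: black stone slab 110 x 150 x 22 mm; loose, origin at the centre of its underside; leave it alone.
- pot: a bystander: small white open bowl, 68 mm across, 50 mm high; loose, origin at the centre of its underside; leave it alone.
- case: a bystander: small red box, 50 x 90 x 35 mm; loose, origin at the centre of its underside; leave it alone.
- jar: a bystander: white round jar, 52 mm across, 50 mm high; loose, origin at the centre of its underside; leave it alone.
Mind the look-alikes: they are no part of the job. Several things look just like the wedge: the one meant starts farthest to the robot's left.

How it is judged:
By the outcome, as a careful person would: the job done as asked, in the order asked, and still so for the second after the job is handed in, with the robot touching nothing.
It also fails if it takes over 58 s, if anything falls off the work surface, if the arm or the gripper's body presses on something with over 40 N, if the wrist force passes 120 N, or if a joint passes its speed limit or range.

ROBOT

A 6-joint arm with a two-finger parallel gripper is mounted at the origin on the work surface. World frame = base frame: x ahead of the robot, y to its left, z up, the work surface at z = 0. Lengths are in m, angles in rad, forces in N, time in s.
With the tool pointing down it reaches from about 0.35 to 0.975 m from the base axis. Payload 4.9 kg.
Tool frame: the origin (TCP) lies at the very end of the fingers, on their centre line; the grasp point (between the pads) lies 19 mm behind it; z points along the fingers, y is the line along which they close (so a half turn about z gives the same grasp; the last joint's range is limited). The gripper opens to 85 mm and grips with 20 to 120 N. Pads are 22 mm wide; open, the fingers measure 114 mm over their backs; the gripper's body (76 mm by 85 mm) begins 54 mm behind the grasp point. The pads swing forward as they close: fully open they stand 13 mm farther back than shut.
Start: joints at [-1.451, 0.053, 1.613, -0, 1.476, -0.119], TCP at [0.148, -0.607, 0.193] pointing down, gripper open.
Joint ranges: [-3.01, 3.01], [-1.01, 2.22], [0.06, 2.58], [-1.02, 4.17], [0.09, 2.62], [-3.14, 3.14]. Speed limits (rad/s): [2.57, 2.57, 3.14, 3.14, 3.14, 3.14].

INTERFACE

Orientations are given as [roll, pitch, yaw] about the fixed x, y, z axes, in that order (R = Rz(yaw) Ry(pitch) Rx(roll)).
In Python, from workcell import r, imaging, job_done gives the robot as it stands.
- The arm moves only by the shell command python3 -m jog 'ROWS' [FORCE]. ROWS is JSON, a list of rows, each an object of numbers: "fingers": the finger opening in mm, from 0 to 85.4; "x", "y", "z": the shift along the tool's x, y, z in mm; "spin": the turn about the tool's z in degrees. In form: [{"fingers": .., "x": .., "y": .., "z": .., "spin": ..}, ...]. A call has 1 to 20 rows; each row is the pose to reach, as a shift and turn from the pose commanded when the call began, along the tool's axes at that moment; what a row does not reach only later rows make up. A row lasts 1/8 s, in which the tool goes at most 62.5 mm and 10.7 degrees, less where a joint would pass 70% of its speed; a pose out of reach is approached as far as the arm can. A call with a gripper value outside its range is refused whole. The fingers move at their own pace and stop on an object; FORCE is the grip in N (left out, the last holds). Time passes only in rows, so rows that repeat a pose let the fingers close. It gives the time, the measured TCP pose, the force, the opening and the grip force at its end, in the units of the state.
- r.get_obs(): the state, without advancing time (a new reading comes with each control period).
- imaging.camera(name): name is "side" or "top"; returns a dict with "pixels" (400x640x3 uint8, red, green, blue), "z_map" (400x640 float32, m along the optical axis (not along the pixel's ray), 0 where there is no reading), "fx", "fy", "cx", "cy" (pixels), "k1" (the pictures are not rectified: a ray, as slopes to the right and down, at radius r is drawn at 1 + k1 r^2 times it, then the intrinsics apply), "extrinsics" (4x4, takes a point from camera to world coordinates). Camera axes: x right, y up, looking along -z (the intrinsics and any distortion apply to the point x, -y, -z); pixel columns grow to the right and rows downward; lengths in m; the calibration is good to about 2 mm. A picture is of the moment at which its call begins.
- job_done(): hands the job in; it is judged then, once.
The state is a dict: "time": time; "qpos": joint angles; "joint_velocities": joint speeds; "joint_efforts": joint torques, N m; "eef_pos": TCP position; "tcp_rot": TCP orientation; "force": force on the tool from outside, world axes, zero at the start; "torque": the same for the moment, N m; "width": finger opening in m; "grasp_force": force on a finger pad.
Only numpy, scipy, OpenCV 4.12 (cv2) and the standard library are available. Lean on these libraries where they do the work, as an engineer would, in place of code of your own. Each camera call takes 0.05 s, during which the arm holds its last target. There are 200 camera calls.

## Working session

There is one attempt and no reset: what is moved stays moved. The work goes in short steps, Python scripts to look and compute and a shell command to move; the robot and the scene stay as the last step left them, time stands still between calls to the robot, and variables do not carry over. Pictures are saved under pics/ and viewed, at most 10 in all, crops included, and the job is handed in when it is done.

```bash
mkdir -p pics; ls; cat > h.py <<'E'
import numpy as np, cv2
from workcell import r, imaging, job_done
def cam(n):
    c=imaging.camera(n); np.savez(f'{n}.npz',**{k:np.asarray(v) for k,v in c.items()}); return c
def cloud(c):
    """world xyz for each pixel (400x640x3), nan where no depth"""
    h,w=c['z_map'].shape; u,v=np.meshgrid(np.arange(w),np.arange(h))
    K=np.array([[c['fx'],0,c['cx']],[0,c['fy'],c['cy']],[0,0,1]],float)
    xd=(u-c['cx'])/c['fx']; yd=(v-c['cy'])/c['fy']; x,y=xd.copy(),yd.copy()
    for _ in range(20):
        s=1+c['k1']*(x*x+y*y); x,y=xd/s,yd/s
    z=np.where(c['z_map']>0,c['z_map'],np.nan)
    P=np.stack([x*z,-y*z,-z],-1); E=np.asarray(c['extrinsics'])
    return P@E[:3,:3].T+E[:3,3]
def load(n): return {k:v for k,v in np.load(f'{n}.npz').items()}
E
python3 - <<'E'
from h import *
for n in('top','side'):
    c=cam(n); cv2.imwrite(f'pics/{n}0.png',c['pixels'][...,::-1]); E=c['extrinsics']; print(n,c['fx'],c['k1'],np.round(E,3).tolist())
print(r.get_obs())
E
```

```text
pics
top 482.73451395423706 0.03484553876569237 [[0.019, 0.985, -0.171, 0.283], [-1.0, 0.022, 0.014, -0.069], [0.017, 0.171, 0.985, 1.618], [0.0, 0.0, 0.0, 1.0]]
side 362.42217073747986 -0.03674299189129379 [[0.981, 0.101, -0.165, 0.402], [-0.193, 0.494, -0.848, -0.998], [-0.004, 0.864, 0.504, 0.611], [0.0, 0.0, 0.0, 1.0]]
{'time': 0.1, 'qpos': array([-1.45100925e+00,  5.33053765e-02,  1.61413314e+00, -1.42650360e-05,
        1.47599972e+00, -1.18983683e-01]), 'joint_velocities': array([-0.00042787, -0.00246239, -0.00322146, -0.00090065,  0.00096287,
       -0.00107535]), 'joint_efforts': array([ 7.18236006e-04, -3.94906104e+01, -3.71365464e+01, -5.70278289e-06,
        3.94873510e-03, -7.34850516e-06]), 'eef_pos': array([ 0.14774861, -0.60664336,  0.19209108]), 'tcp_rot': array([-3.13975843e+00, -2.04978393e-04,  2.38771931e-01]), 'force': array([ 0.00435488, -1.27672851,  0.44683372]), 'torque': array([-0.02039772,  0.01571928,  0.04926939]), 'grasp_force': 0.0, 'width': 0.08548698220839504}
```

View pics/top0.png

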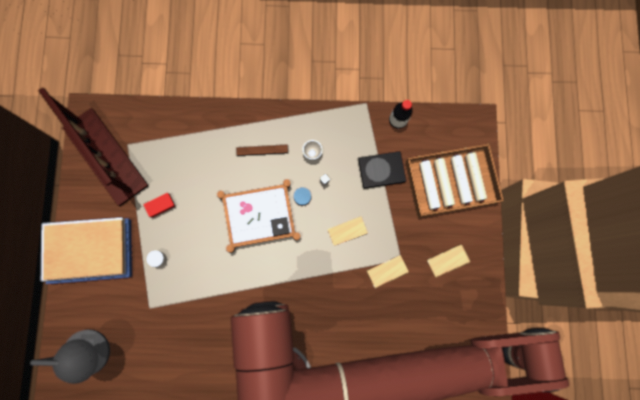

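View pics/side0.png

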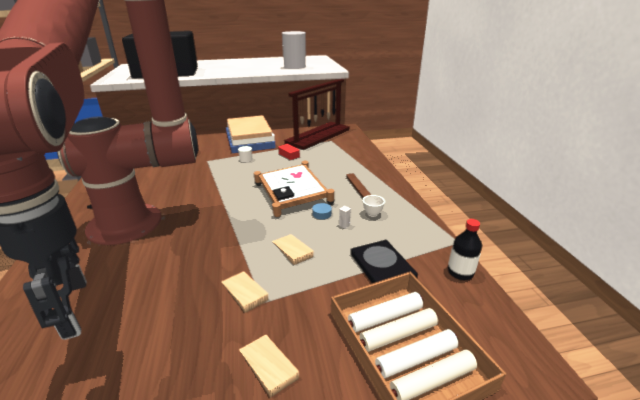

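The top picture shows three wedge look-alikes at (348,231), (388,271) and (449,261). The first is farthest to the robot's left (image left is +y), so that's my choice. The power pack at (280,227) makes (297,236) the bare post and (221,195) the test post. Next I'll measure these and check with one close crop.

```bash
python3 - <<'E'
from h import *
c=load('top'); P=cloud(c); im=c['pixels']
cv2.imwrite('pics/crop0.png',cv2.resize(im[170:280,200:360,::-1],None,fx=5,fy=5,interpolation=cv2.INTER_CUBIC))
hsv=cv2.cvtColor(im,cv2.COLOR_RGB2HSV)
print('wedge hsv',hsv[231,348],hsv[225,330],hsv[250,360],'post',hsv[236,297])
for n,(u,v) in dict(bare=(297,236),test=(221,195),p3=(287,184),p4=(230,247),mat=(320,240),desk=(440,330-40),tin=(302,196),seal=(324,180),wl=(332,235),wr=(364,228)).items():
    print(n,np.round(np.nanmedian(P[v-1:v+2,u-1:u+2].reshape(-1,3),0)*1000,1))
W=P[215:248,322:374]; 
np.set_printoptions(linewidth=250)
print(np.round(W[::3,::4,2]*1000).astype(int))
E
```

```text
wedge hsv [ 24  88 237] [ 20  36 222] [ 18  37 216] post [ 13 148 207]
bare [457.4 -56.   45.6]
test [586.3 196.5  62.7]
p3 [629.8 -18.7  51.5]
p4 [416.7 160.1  51.8]
mat [ 450.4 -133.     2.7]
desk [ 2.937e+02 -5.316e+02 -3.000e-01]
tin [596.  -69.4  21.1]
seal [ 643.8 -141.1   60.3]
wl [ 467.9 -173.3    1.7]
wr [ 491.8 -278.9   20.9]
[[  2   3  -2   2   2   6  -5  -6   8   9   3   4  -5]
 [  8   0   6   5  -1  -1   1   2  -3  20   1  -8   0]
 [ -4   3  -1   5  12   1  -2  14  19  20  28   6   5]
 [  3   1   3   0   3  11  20  14  14  24  26  -1   5]
 [  2   0   4  15  13  10  12  15  11  17  18   3  -1]
 [ -2   2   9   5  12   3   9  10  18  21  19  20  11]
 [  3  -1   5   1   6   7  13  14  14  11  27  15   5]
 [  0   7   1   3   3  12   9  17  18  18  -1   3   1]
 [ -7   4  -2   1   5   5  11  16  -1   0   2   6   1]
 [ -4  -3   3   1   6   4   4   3  -1  -2  12  -1   3]
 [  5   2   1  11  -1   5 -10  -1  -5   0  -8  -5   6]]
```

View pics/crop0.png

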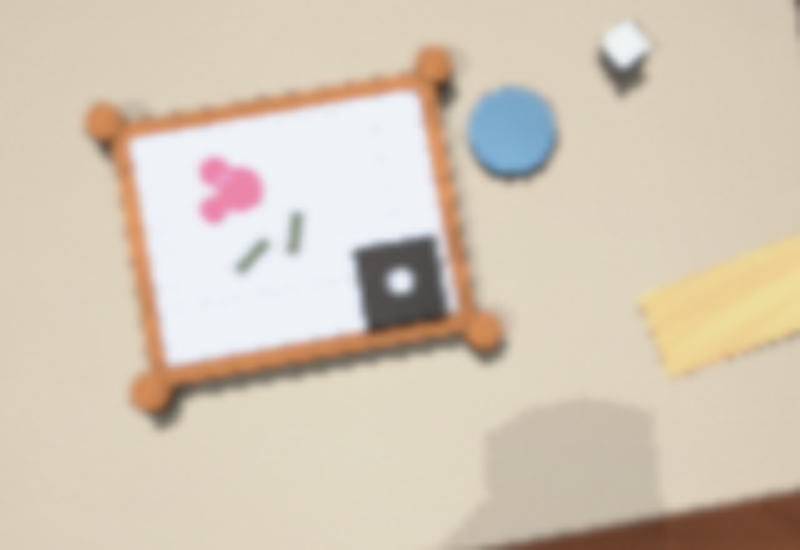

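The crop confirms it: the chosen wedge's thin end is at crop (657,337), facing the bare post at (484,328), beside the power pack. The tin at (512,132) and the seal are clear of it. Now I'll fit the wedge and box models.

```bash
cat >> h.py <<'E'
from scipy.optimize import minimize, least_squares
def proj(c,P):
    E=np.asarray(c['extrinsics']); q=(np.asarray(P,float)-E[:3,3])@E[:3,:3]
    a,b=q[:,0]/-q[:,2],-q[:,1]/-q[:,2]; s=1+c['k1']*(a*a+b*b)
    return np.stack([a*s*c['fx']+c['cx'],b*s*c['fy']+c['cy']],-1)
def Rz(t): return np.array([[np.cos(t),-np.sin(t)],[np.sin(t),np.cos(t)]])
WV=np.array([[.06,s*.03,z] for s in(-1,1) for z in(0,.002)]+[[-.06,s*.03,z] for s in(-1,1) for z in(0,.022)])
def fit_wedge(c,g,roi,f=lambda h:(h[...,1]>62)&(h[...,2]>120)):
    """roi u0,u1,v0,v1; returns x,y,yaw and IoU"""
    u0,u1,v0,v1=roi; k=8
    im=cv2.resize(c['pixels'][v0:v1,u0:u1],None,fx=k,fy=k,interpolation=cv2.INTER_CUBIC)
    m=f(cv2.cvtColor(im,cv2.COLOR_RGB2HSV)).astype(np.uint8)
    n,l,st,_=cv2.connectedComponentsWithStats(m); m=(l==1+np.argmax(st[1:,4])).astype(np.uint8)
    def cost(p):
        w=WV.copy(); w[:,:2]=w[:,:2]@Rz(p[2]).T+p[:2]
        q=(proj(c,w)-[u0,v0]+.5)*k-.5
        a=cv2.fillConvexPoly(np.zeros_like(m),cv2.convexHull(np.round(q*16).astype(np.int32)),1,shift=4)
        return -(a&m).sum()/(a|m).sum()
    s=minimize(cost,g,method='Nelder-Mead',options=dict(initial_simplex=np.array(g)+np.array([[0,0,0],[.01,0,0],[0,.01,0],[0,0,.15]]),xatol=1e-5,fatol=1e-6))
    return s.x,-s.fun
E
python3 - <<'E'
from h import *
c=load('top')
w,i=fit_wedge(c,[.48,-.226,1.8],(318,375,210,255)); print('wedge',w,i)
B=np.array([[-.09,-.11,.045],[.09,.11,.061],[.09,-.11,.053],[-.09,.11,.053]])
pix=(np.array([[484,328],[102,123],[434,65],[151,391]])+.5)/5-.5+[200,170]
f=lambda p:(proj(c,np.c_[B[:,:2]@Rz(p[2]).T+p[:2],B[:,2]])-pix).ravel()
s=least_squares(f,[.53,.07,0]); print('box',s.x,np.round(s.fun,2))
b=np.c_[B[:,:2]@Rz(s.x[2]).T+s.x[:2]]; print('bare',b[0],'test',b[1])
t=w[:2]+Rz(w[2])@[.06,0]; print('tip',t,'back',w[:2]-Rz(w[2])@[.06,0])
d=b[0]-t; print('to post dist',np.hypot(*d),'dir',np.arctan2(d[1],d[0]),'in wedge frame',Rz(-w[2])@d)
for m,u in [('tin',(302,196,.024)),('seal',(324,180,.06))]:
    q=least_squares(lambda p:proj(c,[[p[0],p[1],u[2]]])[0]-u[:2],[.5,0]).x; print(m,q)
E
```

```text
wedge [ 0.52627197 -0.24564515  1.59474555] -255551702229157.97
box [0.52400794 0.07208784 0.21312065] [ 0.16  0.27  0.14 -0.22 -0.09 -0.44 -0.2   0.36]
bare [ 0.45931034 -0.05445946] test [0.58870554 0.19863515]
tip [ 0.52483516 -0.18566235] back [ 0.52770879 -0.30562794]
to post dist 0.1466550360727583 dir 2.033976599327323 in wedge frame [0.13273438 0.06236412]
tin [ 0.59535367 -0.06942172]
seal [ 0.64387523 -0.14102379]h.py:33: RuntimeWarning: overflow encountered in scalar negative
  return -(a&m).sum()/(a|m).sum()
```

```bash
sed -i 's/return -(a&m).sum()\/(a|m).sum()/return -float((a\&m).sum())\/float((a|m).sum())/' h.py
python3 - <<'E'
from h import *
c=load('top')
for th in(55,62,70):
    w,i=fit_wedge(c,[.48,-.226,1.8],(318,375,210,255),lambda h:(h[...,1]>th)&(h[...,2]>120)); print('wedge',th,w,i)
    b=np.array([.4593,-.0545]); R=Rz(w[2]);t=w[:2]+R@[.06,0]
    d=b-t; print(' tip',t,'back',w[:2]-R@[.06,0],'dist',np.hypot(*d),'dir',np.arctan2(d[1],d[0]),'wf',R.T@d)
E
```

```text
wedge 55 [ 0.4834254  -0.22362827  1.93735223] 0.9328411994670976
 tip [ 0.46192126 -0.16761423] back [ 0.50492954 -0.2796423 ] dist 0.11314459841451853 dir 1.5939657706738593 wf [ 0.10653921 -0.03809327]
wedge 62 [ 0.48299175 -0.22325092  1.94642429] 0.9702981573013234
 tip [ 0.46098034 -0.16743428] back [ 0.50500316 -0.27906757] dist 0.1129467782972984 dir 1.5856741907522904 wf [ 0.10567666 -0.03986752]
wedge 70 [ 0.48268019 -0.22301332  1.94962794] 0.9758269122345424
 tip [ 0.46049008 -0.16726748] back [ 0.5048703  -0.27875917] dist 0.1127737614830343 dir 1.5813493005746924 wf [ 0.1052121  -0.04059968]
```

The fits agree. The wedge's back is at (0.505,-0.279) with heading 1.947. The bare post's tip, corrected for the lean, is at about (0.461,-0.052). The post is about 40 mm off the wedge's axis, so I'll turn the wedge about 13° with a two-finger flat push along an arc, then push straight in. First step: go behind the wedge.

```bash
python3 -m jog '[{"fingers":28,"x":40,"y":-20,"z":0,"spin":-10},{"fingers":28,"x":80,"y":-40,"z":0,"spin":-20},{"fingers":28,"x":120,"y":-60,"z":0,"spin":-30},{"fingers":28,"x":160,"y":-80,"z":0,"spin":-40},{"fingers":28,"x":210,"y":-100,"z":0,"spin":-50},{"fingers":28,"x":260,"y":-125,"z":20,"spin":-60},{"fingers":28,"x":310,"y":-150,"z":40,"spin":-70},{"fingers":28,"x":360,"y":-175,"z":60,"spin":-80},{"fingers":28,"x":400,"y":-190,"z":80,"spin":-89},{"fingers":28,"x":428,"y":-204,"z":92,"spin":-98},{"fingers":28,"x":428,"y":-204,"z":92,"spin":-98},{"fingers":28,"x":428,"y":-204,"z":92,"spin":-98},{"fingers":28,"x":428,"y":-204,"z":92,"spin":-98}]'
```

```text
time: 1.72
eef_pos: [0.5151, -0.3088, 0.1019]
tcp_rot: [3.141, 0.001, 1.947]
force: [-0.6, 0.7, 0.7]
width: 0.0282
grasp_force: 0.0
```

```bash
python3 -m jog '[{"fingers":28,"x":0,"y":0,"z":30,"spin":0},{"fingers":28,"x":0,"y":0,"z":60,"spin":0},{"fingers":28,"x":0,"y":0,"z":80,"spin":0},{"fingers":28,"x":0,"y":0,"z":90,"spin":0},{"fingers":28,"x":0,"y":0,"z":96,"spin":0},{"fingers":28,"x":0,"y":0,"z":96,"spin":0},{"fingers":28,"x":0,"y":0,"z":96,"spin":0}]'; python3 - <<'E'
from h import *
c=cam('side'); cv2.imwrite('pics/side1.png',cv2.resize(c['pixels'][150:310,200:400,::-1],None,fx=3.7,fy=3.7,interpolation=cv2.INTER_CUBIC))
E
```

```text
time: 2.6
eef_pos: [0.5161, -0.3083, 0.0062]
tcp_rot: [3.141, 0.001, 1.949]
force: [0.4, 0.3, 0.2]
width: 0.0282
grasp_force: 0.0
```

View pics/side1.png

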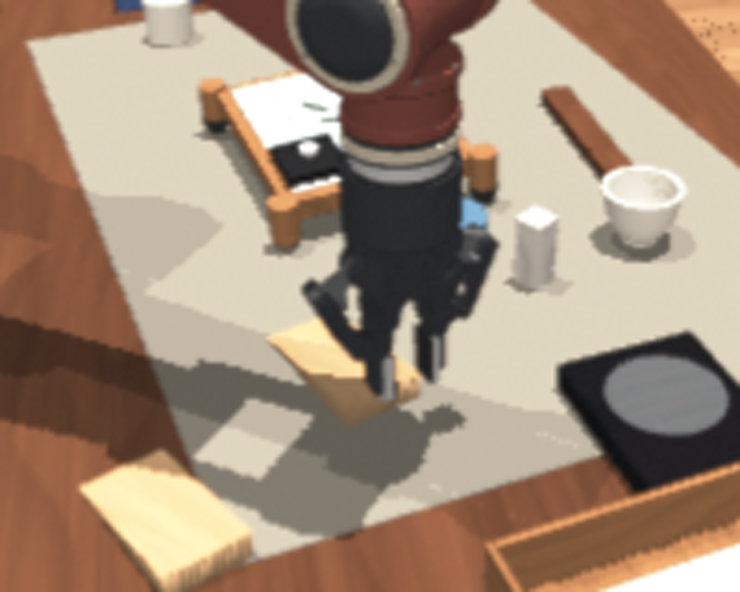

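The side crop shows both fingertips, at (382,395) and (432,378), close behind the wedge's back and centred on it. Now I'll ease forward to contact and then start the arc.

```bash
python3 -m jog '[{"fingers":28,"x":5,"y":0,"z":0,"spin":0},{"fingers":28,"x":10,"y":0,"z":0,"spin":0},{"fingers":28,"x":14,"y":0,"z":0,"spin":0},{"fingers":28,"x":17,"y":0,"z":0,"spin":0},{"fingers":28,"x":20,"y":0,"z":0,"spin":0},{"fingers":28,"x":23,"y":0,"z":0,"spin":0},{"fingers":28,"x":26,"y":0,"z":0,"spin":0},{"fingers":28,"x":26,"y":0,"z":0,"spin":0}]'; python3 - <<'E'
from h import *
c=cam('top'); cv2.imwrite('pics/top1.png',cv2.resize(c['pixels'][170:290,210:390,::-1],None,fx=4.4,fy=4.4,interpolation=cv2.INTER_CUBIC))
E
```

```text
time: 3.65
eef_pos: [0.5057, -0.2834, 0.0052]
tcp_rot: [-3.142, -0.0, 1.949]
force: [0.4, 0.6, -0.6]
width: 0.0281
grasp_force: 0.0
```

View pics/top1.png

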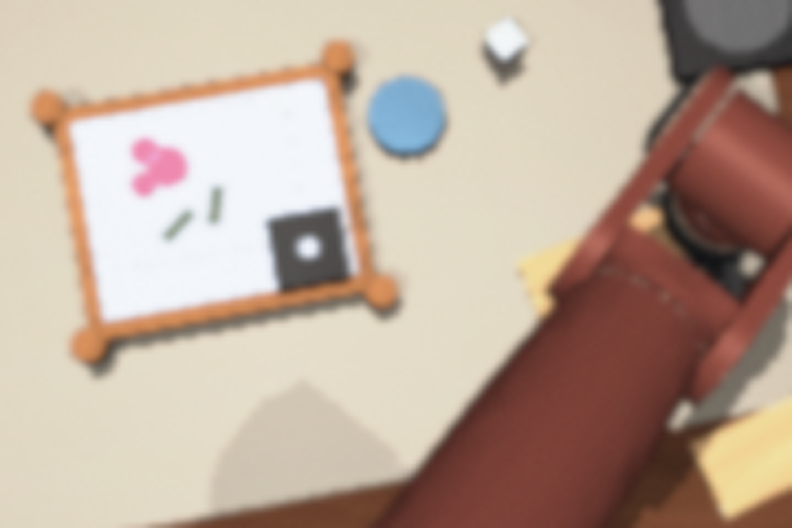

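```bash
cat >> h.py <<'E'
def tip_u(c,rows):
    """subpixel column of the wedge's left (tip) edge in given rows: saturation crossing 62"""
    s=cv2.cvtColor(cv2.GaussianBlur(c['pixels'],(3,3),0),cv2.COLOR_RGB2HSV)[...,1].astype(float); o=[]
    for v in rows:
        a=s[v,300:345]; i=int(np.argmax(a>62)); o.append(round(300+i-(a[i]-62)/(a[i]-a[i-1]+1e-9),1))
    return o
E
python3 - <<'E'
from h import *
d=load('top'); print(tip_u(d,range(228,246)))
import os; c=cam('top'); print(tip_u(c,range(228,246)))
E
```

```text
[np.float64(329.3), np.float64(327.9), np.float64(327.5), np.float64(327.5), np.float64(327.8), np.float64(328.4), np.float64(300.1), np.float64(300.3), np.float64(300.4), np.float64(300.3), np.float64(300.1), np.float64(330.7), np.float64(331.0), np.float64(331.3), np.float64(331.5), np.float64(331.7), np.float64(331.3), np.float64(330.6)]
[np.float64(329.3), np.float64(327.9), np.float64(327.5), np.float64(327.5), np.float64(327.8), np.float64(328.4), np.float64(300.2), np.float64(300.3), np.float64(300.4), np.float64(300.3), np.float64(300.1), np.float64(330.7), np.float64(331.0), np.float64(331.3), np.float64(331.6), np.float64(331.7), np.float64(331.3), np.float64(330.6)]
```

The wedge hasn't moved yet. I'll creep forward another 8 mm.

```bash
python3 -m jog '[{"fingers":28,"x":2,"y":0,"z":0,"spin":0},{"fingers":28,"x":4,"y":0,"z":0,"spin":0},{"fingers":28,"x":6,"y":0,"z":0,"spin":0},{"fingers":28,"x":8,"y":0,"z":0,"spin":0},{"fingers":28,"x":8,"y":0,"z":0,"spin":0}]'; python3 - <<'E'
from h import *
c=cam('top'); print(tip_u(c,range(228,246)))
E
```

```text
time: 4.38
eef_pos: [0.5028, -0.2761, 0.0052]
tcp_rot: [-3.142, -0.0, 1.949]
force: [-0.4, -0.2, 0.3]
width: 0.0282
grasp_force: 0.0
[np.float64(329.3), np.float64(327.9), np.float64(327.5), np.float64(327.5), np.float64(327.8), np.float64(328.4), np.float64(300.2), np.float64(300.4), np.float64(300.4), np.float64(300.3), np.float64(300.1), np.float64(330.9), np.float64(331.1), np.float64(331.3), np.float64(331.2), np.float64(330.8), np.float64(330.1), np.float64(329.2)]
```

```bash
python3 - <<'E'
from h import *
d=load('top'); s=cam('side'); t=cam('top')
z=lambda c,a,b,e,f:cv2.resize(c['pixels'][a:b,e:f,::-1],(390,390),interpolation=cv2.INTER_CUBIC)
cv2.imwrite('pics/cmp1.png',np.hstack([z(s,225,275,265,315),z(t,215,255,318,358)]))
P=cloud(s); 
E
```

```text
(no output)
```

View pics/cmp1.png

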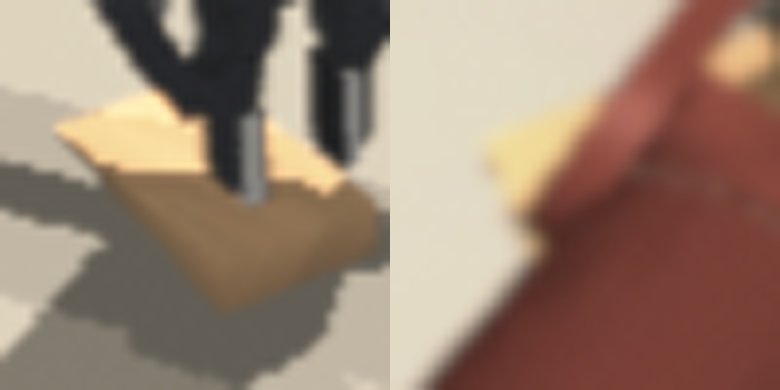

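```bash
python3 - <<'E'
from h import *
s=cam('side'); o=r.get_obs(); p=o['eef_pos']; print(p)
for z in (.005,.01,.015,.025,.04): print(z,proj(s,[[p[0],p[1],z]]))
w=[.483,-.2233,1.947]
V=WV.copy(); V[:,:2]=V[:,:2]@Rz(w[2]).T+w[:2]; print(np.round(np.c_[WV,proj(s,V),(proj(s,V)-[265,225])*7.8],2))
# actual fingertip depth
P=cloud(s); 
for u,v in((297,247),(297,244),(310,242),(302,255),(296,262),(305,258)): print(u,v,np.round(P[v,u]*1000))
E
```

```text
[ 0.50289879 -0.27624812  0.0052083 ]
0.005 [[302.15709181 259.22173815]]
0.01 [[302.10839759 257.71054736]]
0.015 [[302.05945362 256.19093446]]
0.025 [[301.96080948 253.12618353]]
0.04 [[301.81092644 248.46425803]]
[[ 6.0000e-02 -3.0000e-02  0.0000e+00  2.9070e+02  2.3462e+02  2.0042e+02
   7.5050e+01]
 [ 6.0000e-02 -3.0000e-02  0.0000e+00  2.9067e+02  2.3405e+02  2.0020e+02
   7.0610e+01]
 [ 6.0000e-02  3.0000e-02  0.0000e+00  2.7185e+02  2.4153e+02  5.3450e+01
   1.2894e+02]
 [ 6.0000e-02  3.0000e-02  0.0000e+00  2.7180e+02  2.4095e+02  5.3070e+01
   1.2443e+02]
 [-6.0000e-02 -3.0000e-02  0.0000e+00  3.1304e+02  2.5726e+02  3.7469e+02
   2.5164e+02]
 [-6.0000e-02 -3.0000e-02  2.0000e-02  3.1295e+02  2.5063e+02  3.7405e+02
   1.9989e+02]
 [-6.0000e-02  3.0000e-02  0.0000e+00  2.9307e+02  2.6550e+02  2.1898e+02
   3.1592e+02]
 [-6.0000e-02  3.0000e-02  2.0000e-02  2.9274e+02  2.5877e+02  2.1639e+02
   2.6342e+02]]
297 247 [ 489. -291.   58.]
297 244 [ 489. -294.   69.]
310 242 [ 524. -278.   59.]
302 255 [ 502. -281.   23.]
296 262 [ 486. -286.    7.]
305 258 [ 510. -276.    8.]
```

```bash
python3 - <<'E'
from h import *
s=load('side'); 
# before-lowering 'side.npz' is latest; project start TCP & fingertips
R=np.array([[np.cos(.2388),np.sin(.2388)],[np.sin(.2388),-np.cos(.2388)]])
for z in(.193,.206,.22,.24):
  for y in(-.05,.05): print(z,y,proj(s,[[*(np.array([.1477,-.6066])+R@[0,y]),z]])[0])
t=cam('side'); P=cloud(t)
R=np.array([[np.cos(1.949),np.sin(1.949)],[np.sin(1.949),-np.cos(1.949)]])
p=r.get_obs()['eef_pos']
for z in(.005,.02,.03,.04,.05):
  print(z,[np.round(proj(t,[[*(p[:2]+R@[0,y]),z]])[0],1) for y in(-.02,.02)])
v=t['pixels'].astype(int).sum(2)
print('col297',v[240:268,297].tolist()); print('col310',v[235:262,310].tolist())
E
```

```text
0.193 -0.05 [ 90.0586255  310.70259137]
0.193 0.05 [ 85.0720036  364.00931217]
0.206 -0.05 [ 87.23536629 304.59518143]
0.206 0.05 [ 81.65968131 357.68353869]
0.22 -0.05 [ 84.12355225 297.84478208]
0.22 0.05 [ 77.88085888 350.65665924]
0.24 -0.05 [ 79.54503771 287.87660229]
0.24 0.05 [ 72.28695765 340.21242967]
0.005 [array([295.4, 262. ]), array([308.8, 256.5])]
0.02 [array([295.2, 257.4]), array([308.7, 252. ])]
0.03 [array([295.1, 254.3]), array([308.6, 248.9])]
0.04 [array([295. , 251.2]), array([308.5, 245.8])]
0.05 [array([294.8, 248. ]), array([308.5, 242.7])]
col297 [387, 405, 400, 401, 400, 400, 400, 399, 386, 388, 397, 342, 334, 330, 335, 337, 334, 327, 321, 314, 306, 295, 282, 276, 276, 277, 277, 279]
col310 [378, 385, 384, 385, 383, 368, 366, 369, 384, 396, 423, 555, 582, 456, 352, 329, 321, 317, 310, 303, 294, 287, 278, 276, 336, 517, 535]
```

The crop shows the fingertips, at (250,200) and (340,165), hovering about 40 mm up over the wedge. That puts them about 35 mm above the reported TCP, and the wedge is untouched. I'll back off, then lower in steps with a check on each.

```bash
python3 -m jog '[{"fingers":28,"x":-8,"y":0,"z":0,"spin":0},{"fingers":28,"x":-16,"y":0,"z":0,"spin":0},{"fingers":28,"x":-24,"y":0,"z":0,"spin":0},{"fingers":28,"x":-30,"y":0,"z":0,"spin":0},{"fingers":28,"x":-30,"y":0,"z":5,"spin":0},{"fingers":28,"x":-30,"y":0,"z":10,"spin":0},{"fingers":28,"x":-30,"y":0,"z":15,"spin":0},{"fingers":28,"x":-30,"y":0,"z":18,"spin":0},{"fingers":28,"x":-30,"y":0,"z":20,"spin":0},{"fingers":28,"x":-30,"y":0,"z":20,"spin":0}]'; python3 - <<'E'
from h import *
s=cam('side'); o=r.get_obs(); p=o['eef_pos']
R=np.array([[np.cos(1.949),np.sin(1.949)],[np.sin(1.949),-np.cos(1.949)]])
for z in(0,.01,.02,.03): print(z,[np.round((proj(s,[[*(p[:2]+R@[0,y]),z]])[0]-[275,235])*8,0) for y in(-.02,.02)])
cv2.imwrite('pics/s2.png',cv2.resize(s['pixels'][235:285,275:335,::-1],None,fx=8,fy=8,interpolation=cv2.INTER_CUBIC))
E
```

```text
time: 5.88
eef_pos: [0.5139, -0.304, -0.0149]
tcp_rot: [-3.141, -0.0, 1.949]
force: [0.5, 0.4, 0.1]
width: 0.0279
grasp_force: 0.0
0 [array([212., 281.]), array([320., 235.])]
0.01 [array([211., 256.]), array([320., 210.])]
0.02 [array([210., 231.]), array([319., 186.])]
0.03 [array([209., 206.]), array([319., 161.])]
```

View pics/s2.png

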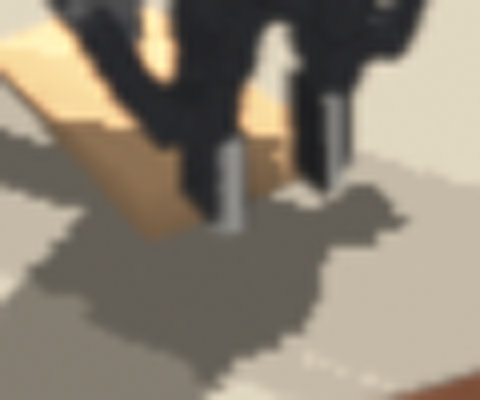

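The tips, at (225,230) and (330,190), are now about 19 mm up and behind the wedge's back, with still no contact force. I'll lower 11 mm more, then advance.

```bash
python3 -m jog '[{"fingers":28,"x":0,"y":0,"z":3,"spin":0},{"fingers":28,"x":0,"y":0,"z":6,"spin":0},{"fingers":28,"x":0,"y":0,"z":9,"spin":0},{"fingers":28,"x":0,"y":0,"z":11,"spin":0},{"fingers":28,"x":3,"y":0,"z":11,"spin":0},{"fingers":28,"x":6,"y":0,"z":11,"spin":0},{"fingers":28,"x":9,"y":0,"z":11,"spin":0},{"fingers":28,"x":12,"y":0,"z":11,"spin":0},{"fingers":28,"x":15,"y":0,"z":11,"spin":0},{"fingers":28,"x":18,"y":0,"z":11,"spin":0},{"fingers":28,"x":21,"y":0,"z":11,"spin":0},{"fingers":28,"x":21,"y":0,"z":11,"spin":0}]'; python3 - <<'E'
from h import *
c=cam('top'); print([float(x) for x in tip_u(c,range(228,246))])
E
```

```text
time: 7.42
eef_pos: [0.5061, -0.2843, -0.0258]
tcp_rot: [-3.142, -0.0, 1.949]
force: [0.2, 0.6, 0.4]
width: 0.0285
grasp_force: 0.0
[329.1, 327.0, 325.9, 325.7, 325.8, 326.1, 300.2, 300.3, 300.4, 300.3, 300.1, 328.4, 328.8, 329.1, 329.5, 329.8, 330.2, 330.2]
```

The wedge moved about 6 mm, so contact is made with the back face 11 mm ahead of the TCP. Now the arc: 75 mm forward, turning 13.4° clockwise.

```bash
python3 -m jog '[{"fingers":28,"x":5,"y":-0.1,"z":0,"spin":0.9},{"fingers":28,"x":10,"y":-0.2,"z":0,"spin":1.8},{"fingers":28,"x":15,"y":-0.2,"z":0,"spin":2.7},{"fingers":28,"x":20,"y":-0.1,"z":0,"spin":3.6},{"fingers":28,"x":25,"y":0.1,"z":0,"spin":4.5},{"fingers":28,"x":30,"y":0.4,"z":0,"spin":5.4},{"fingers":28,"x":35,"y":0.7,"z":0,"spin":6.3},{"fingers":28,"x":40,"y":1.1,"z":0,"spin":7.1},{"fingers":28,"x":45,"y":1.6,"z":0,"spin":8},{"fingers":28,"x":50,"y":2.2,"z":0,"spin":8.9},{"fingers":28,"x":55,"y":2.8,"z":0,"spin":9.8},{"fingers":28,"x":60,"y":3.6,"z":0,"spin":10.7},{"fingers":28,"x":65,"y":4.4,"z":0,"spin":11.6},{"fingers":28,"x":70,"y":5.2,"z":0,"spin":12.5},{"fingers":28,"x":75,"y":6.2,"z":0,"spin":13.4},{"fingers":28,"x":75,"y":6.2,"z":0,"spin":13.4}]'; python3 - <<'E'
from h import *
t=cam('top'); s=cam('side')
z=lambda c,a,b,e,f:cv2.resize(c['pixels'][a:b,e:f,::-1],(390,390),interpolation=cv2.INTER_CUBIC)
cv2.imwrite('pics/cmp2.png',np.hstack([z(s,195,255,260,320),z(t,210,260,285,335)]))
o=r.get_obs(); p=o['eef_pos']; h=o['tcp_rot'][2]; u=np.array([np.cos(h),np.sin(h)])
d=np.array([.4611,-.0522])-p[:2]; print('post fwd,right',d@u,d@[u[1],-u[0]])
w=[*(p[:2]+.071*u),h]; V=WV.copy(); V[:,:2]=V[:,:2]@Rz(h).T+w[:2]
print('tip corners top crop',(proj(t,V[[0,2]])-[285,210])*7.8,'side crop',(proj(s,V[[0,2,4,6]])-[260,195])*6.5)
E
```

```text
time: 9.48
eef_pos: [0.484, -0.212, -0.026]
tcp_rot: [-3.141, -0.001, 1.715]
force: [0.1, 0.2, 0.0]
width: 0.0281
grasp_force: 0.0
post fwd,right 0.16175319780740646 0.0003339516782477421
tip corners top crop [[147.98085537 129.63875037]
 [165.18825184 267.03113293]] side crop [[190.26561008 159.68334584]
 [ 64.89054434 184.0112897 ]
 [266.32542698 306.12949315]
 [129.84006981 335.34146301]]
```

View pics/cmp2.png

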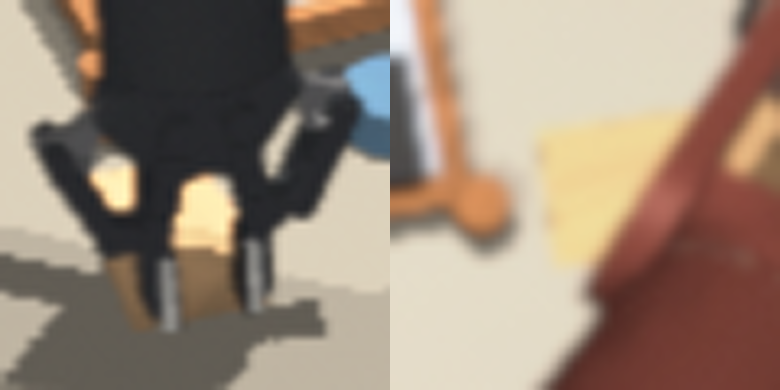

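The tip corners sit at top-crop (538,132) and (556,268), within 2 px of the prediction, and the post at (482,205) is on the axis. I need 65.7 mm more. I'll push 55 mm straight in, then look.

```bash
cat >> h.py <<'E'
def tilt(c,bx):
    """fit plane to the white top's depth; tilt vector (box-lean in rad toward bare), height"""
    P=cloud(c); L=(P[...,:2]-bx[:2])@Rz(bx[2]); z=P[...,2]
    m=(abs(L[...,0])<.07)&(abs(L[...,1])<.09)&~((L[...,0]<0)&(L[...,1]<-.02))&(z>.02)&(z<.08)
    A=np.c_[L[m],np.ones(m.sum())]; k=np.linalg.lstsq(A,z[m],rcond=None)[0]
    n=np.array([-.774,-.633]); return m.sum(),-(k[:2]@n),k[2]
BX=[.5258,.0744,.213]
E
python3 - <<'E'
from h import *
print(tilt(cam('top'),BX),tilt(cam('side'),BX))
E
python3 -m jog '[{"fingers":28,"x":4,"y":0,"z":0,"spin":0},{"fingers":28,"x":8,"y":0,"z":0,"spin":0},{"fingers":28,"x":12,"y":0,"z":0,"spin":0},{"fingers":28,"x":16,"y":0,"z":0,"spin":0},{"fingers":28,"x":20,"y":0,"z":0,"spin":0},{"fingers":28,"x":24,"y":0,"z":0,"spin":0},{"fingers":28,"x":27,"y":0,"z":0,"spin":0},{"fingers":28,"x":30,"y":0,"z":0,"spin":0},{"fingers":28,"x":33,"y":0,"z":0,"spin":0},{"fingers":28,"x":36,"y":0,"z":0,"spin":0},{"fingers":28,"x":39,"y":0,"z":0,"spin":0},{"fingers":28,"x":42,"y":0,"z":0,"spin":0},{"fingers":28,"x":45,"y":0,"z":0,"spin":0},{"fingers":28,"x":48,"y":0,"z":0,"spin":0},{"fingers":28,"x":51,"y":0,"z":0,"spin":0},{"fingers":28,"x":53,"y":0,"z":0,"spin":0},{"fingers":28,"x":55,"y":0,"z":0,"spin":0},{"fingers":28,"x":55,"y":0,"z":0,"spin":0}]'; python3 - <<'E'
from h import *
print(tilt(cam('top'),BX),tilt(cam('side'),BX))
o=r.get_obs(); p=o['eef_pos']; h=o['tcp_rot'][2]; u=np.array([np.cos(h),np.sin(h)])
d=np.array([.4611,-.0522])-p[:2]; print('post from back',d@u-.011,d@[u[1],-u[0]])
E
```

```text
(np.int64(1887), np.float64(0.05999600235159882), np.float64(0.05016507446233001)) (np.int64(325), np.float64(0.06478227349373211), np.float64(0.05025211754871522))
time: 11.92
eef_pos: [0.477, -0.1591, -0.0252]
tcp_rot: [3.14, 0.002, 1.716]
force: [0.8, -5.8, -0.1]
width: 0.0282
grasp_force: 2.5
(np.int64(1867), np.float64(0.0166142449305007), np.float64(0.05019877369859769)) (np.int64(393), np.float64(0.01579120953439801), np.float64(0.050380230460478403))
post from back 0.09702325673568969 -0.000313049287802065
```

The lean has gone from 0.060 to 0.016, leaving about 12 mm to go. I'll push 8 mm more and check.

```bash
cat > chk.py <<'E'
from h import *
print(tilt(cam('top'),BX)[1:],tilt(cam('top'),BX)[1],tilt(cam('side'),BX)[1])
o=r.get_obs(); p=o['eef_pos']; h=o['tcp_rot'][2]; u=np.array([np.cos(h),np.sin(h)])
d=np.array([.4611,-.0522])-p[:2]; print('post from back',d@u-.011,d@[u[1],-u[0]],o['force'])
E
python3 -m jog '[{"fingers":28,"x":2,"y":0,"z":0,"spin":0},{"fingers":28,"x":4,"y":0,"z":0,"spin":0},{"fingers":28,"x":6,"y":0,"z":0,"spin":0},{"fingers":28,"x":8,"y":0,"z":0,"spin":0},{"fingers":28,"x":8,"y":0,"z":0,"spin":0}]'; python3 chk.py
```

```text
time: 12.65
eef_pos: [0.4752, -0.1502, -0.0258]
tcp_rot: [3.142, -0.0, 1.715]
force: [0.5, -4.0, 0.6]
width: 0.0276
grasp_force: 2.0
(np.float64(0.008079596203923638), np.float64(0.050151524444559024)) 0.003990604802019487 0.004444141075026127
post from back 0.08796556380469824 0.00016758589121616693 [ 0.39006717 -2.37991513 -0.78432785]
```

```bash
python3 -m jog '[{"fingers":28,"x":1,"y":0,"z":0,"spin":0},{"fingers":28,"x":2,"y":0,"z":0,"spin":0},{"fingers":28,"x":2.5,"y":0,"z":0,"spin":0},{"fingers":28,"x":2.5,"y":0,"z":0,"spin":0}]'; python3 chk.py
```

```text
time: 13.3
eef_pos: [0.4752, -0.1486, -0.0255]
tcp_rot: [3.141, 0.002, 1.716]
force: [0.4, -6.8, -0.3]
width: 0.0278
grasp_force: 3.4
(np.float64(0.004088562230920117), np.float64(0.04998126936932949)) 0.005232548261065483 0.0053678350221080424
post from back 0.08645376601249896 -3.731503134019464e-06 [ 1.7647772  -6.19578106 -0.14740625]
```

```bash
python3 -m jog '[{"fingers":28,"x":1,"y":0,"z":0,"spin":0},{"fingers":28,"x":2,"y":0,"z":0,"spin":0},{"fingers":28,"x":2.5,"y":0,"z":0,"spin":0},{"fingers":28,"x":2.5,"y":0,"z":0,"spin":0}]'; python3 chk.py
```

```text
time: 13.95
eef_pos: [0.4748, -0.1468, -0.0254]
tcp_rot: [3.141, 0.003, 1.716]
force: [0.3, -8.5, -1.9]
width: 0.0281
grasp_force: 4.3
(np.float64(0.007871602069685353), np.float64(0.04989755863831296)) 0.004085782865651924 0.002776351657217277
post from back 0.08455636730427281 0.00010087246312435051 [ 0.08620686 -9.14254916 -1.07645346]
```

```bash
cat > avg.py <<'E'
from h import *
k=[(tilt(cam('top'),BX)[1],tilt(cam('side'),BX)[1]) for _ in range(10)]; print(np.mean(k,0),np.std(k,0)/3)
E
python3 avg.py; python3 -m jog '[{"fingers":28,"x":0.8,"y":0,"z":0,"spin":0},{"fingers":28,"x":1.5,"y":0,"z":0,"spin":0},{"fingers":28,"x":1.5,"y":0,"z":0,"spin":0}]'; python3 avg.py; python3 chk.py
```

```text
[0.00523953 0.0042469 ] [0.00082781 0.00037866]
time: 15.48
eef_pos: [0.4744, -0.1453, -0.0255]
tcp_rot: [-3.142, 0.003, 1.716]
force: [0.1, -8.5, -1.6]
width: 0.028
grasp_force: 4.3
[0.00621366 0.00369126] [0.00068119 0.00057757]
(np.float64(0.0052458838166870424), np.float64(0.049988465775872105)) 0.004245546514865238 0.0017719147094448257
post from back 0.08301111744614272 0.00027293990466753076 [ 0.34742791 -8.65916792 -0.24666731]
```

The force has plateaued at 8.7 N and the lean no longer changes. The leftover 0.004 matches the bias in the first reading (0.060–0.065 against 0.058). So the box is level; I'll back off, rise and verify.

```bash
python3 -m jog '[{"fingers":28,"x":-3,"y":0,"z":0,"spin":0},{"fingers":28,"x":-10,"y":0,"z":0,"spin":0},{"fingers":28,"x":-25,"y":0,"z":0,"spin":0},{"fingers":28,"x":-45,"y":0,"z":0,"spin":0},{"fingers":28,"x":-50,"y":0,"z":-30,"spin":0},{"fingers":28,"x":-60,"y":0,"z":-80,"spin":0},{"fingers":28,"x":-100,"y":0,"z":-130,"spin":0},{"fingers":0,"x":-150,"y":30,"z":-170,"spin":0},{"fingers":0,"x":-180,"y":60,"z":-180,"spin":0},{"fingers":0,"x":-190,"y":70,"z":-180,"spin":0},{"fingers":0,"x":-190,"y":70,"z":-180,"spin":0}]'; python3 avg.py; python3 - <<'E'
from h import *
c=cam('top'); cv2.imwrite('pics/top3.png',cv2.resize(c['pixels'][170:280,200:360,::-1],None,fx=5,fy=5,interpolation=cv2.INTER_CUBIC))
E
```

```text
time: 18.0
eef_pos: [0.5703, -0.3222, 0.1527]
tcp_rot: [-3.14, -0.002, 1.715]
force: [-0.8, -0.5, 0.0]
width: 0.0003
grasp_force: 0.0
[0.00615598 0.00537031] [0.00047363 0.00034879]
```

View pics/top3.png

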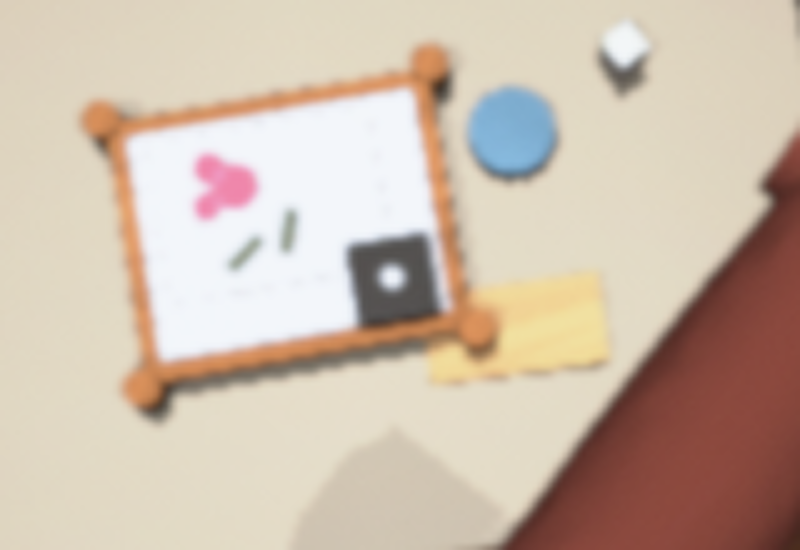

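The top crop shows the wedge under the bare post at (477,328), with its back edge at (600,272)–(607,362). The tin and seal haven't moved. Now I'll fit the poses and get the depth bias from the flat mat.

```bash
cat > fitb.py <<'E'
from h import *
def fitbox(pix,c):
    B=np.array([[-.09,-.11,.053],[.09,.11,.053],[.09,-.11,.053],[-.09,.11,.053]])
    f=lambda p:(proj(c,np.c_[B[:,:2]@Rz(p[2]).T+p[:2],B[:,2]])-pix).ravel()
    s=least_squares(f,[.53,.07,.2]); return s.x,s.fun
E
python3 - <<'E'
from fitb import *
c=load('top')
pix=(np.array([[477,328],[100,120],[430,63],[143,388]])+.5)/5-.5+[200,170]
x,res=fitbox(pix,c); print('box',x,np.round(res,2)); b=x[:2]+Rz(x[2])@[-.09,-.11]; t=x[:2]+Rz(x[2])@[.09,.11]; print('bare',b,'test',t)
# wedge back corners (top edge z=.022)
for q in((600,272),(607,362)):
    px=(np.array(q)+.5)/5-.5+[200,170]; print('wedge back corner',least_squares(lambda p:proj(c,[[*p,.022]])[0]-px,[.5,-.1]).x)
for n in('top','side'):
    k=[]
    for _ in range(6):
        P=cloud(cam(n)); L=(P[...,:2]-BX[:2])@Rz(BX[2]); m=(abs(L[...,0])<.2)&(abs(L[...,1])<.22)&(abs(P[...,2])<.012)&((abs(L[...,0])>.13)|(abs(L[...,1])>.15))
        m&=~((L[...,1]<-.08)); a=np.linalg.lstsq(np.c_[L[m],np.ones(m.sum())],P[m][:,2],rcond=None)[0]; k.append(a@[.774,.633,0])
    print(n,'mat tilt',np.mean(k),np.std(k),a[2],m.sum())
E
```

```text
box [0.52540215 0.07588404 0.20043688] [ 0.12  0.03  0.08 -0.05 -0.01 -0.13 -0.18  0.14]
bare [ 0.4591047 -0.0498325] test [0.5916996  0.20160058]
wedge back corner [ 0.50194666 -0.13017124]
wedge back corner [ 0.44189371 -0.13573313]
top mat tilt 0.0007260442779597285 0.00048021781514144047 0.0013852484298217949 5262
side mat tilt 0.0012461585188817698 0.00017088294214405466 0.0017347637751468272 1241
```

The wedge's back is 84 mm from the post axis, as specified, and the box moved only about 1.5 mm. Now I'll go above the test post at (0.592,0.202) with the fingers shut.

```bash
python3 -m jog '[{"fingers":0,"x":40,"y":8,"z":0,"spin":0},{"fingers":0,"x":85,"y":16,"z":0,"spin":0},{"fingers":0,"x":130,"y":24,"z":0,"spin":0},{"fingers":0,"x":175,"y":33,"z":0,"spin":0},{"fingers":0,"x":220,"y":41,"z":0,"spin":0},{"fingers":0,"x":265,"y":50,"z":0,"spin":0},{"fingers":0,"x":310,"y":58,"z":0,"spin":0},{"fingers":0,"x":355,"y":66,"z":0,"spin":0},{"fingers":0,"x":400,"y":75,"z":0,"spin":0},{"fingers":0,"x":445,"y":83,"z":0,"spin":0},{"fingers":0,"x":485,"y":91,"z":0,"spin":0},{"fingers":0,"x":515,"y":96,"z":0,"spin":0},{"fingers":0,"x":515,"y":96,"z":30,"spin":0},{"fingers":0,"x":515,"y":96,"z":60,"spin":0},{"fingers":0,"x":515,"y":96,"z":80,"spin":0},{"fingers":0,"x":515,"y":96,"z":92,"spin":0},{"fingers":0,"x":515,"y":96,"z":92,"spin":0},{"fingers":0,"x":515,"y":96,"z":92,"spin":0}]'; python3 - <<'E'
from h import *
s=cam('side'); p=r.get_obs()['eef_pos']; o=np.array([225,130])
print(p,[(z,((proj(s,[[p[0],p[1],z]])[0]-o)*6).round()) for z in(.06,.07,.08,.09,.1)], 'post top',(proj(s,[[.5917,.2016,.053]])[0]-o)*6)
cv2.imwrite('pics/s4.png',cv2.resize(s['pixels'][130:220,225:345,::-1],None,fx=6,fy=6,interpolation=cv2.INTER_CUBIC))
E
```

```text
time: 21.9
eef_pos: [0.5927, 0.2019, 0.0636]
tcp_rot: [3.139, -0.0, 1.715]
force: [1.1, 0.6, 0.5]
width: 0.0002
grasp_force: 0.0
[0.59277844 0.20188095 0.06372926] [(0.06, array([482., 188.])), (0.07, array([481., 173.])), (0.08, array([481., 158.])), (0.09, array([481., 143.])), (0.1, array([480., 128.]))] post top [480.3401254  199.20726067]
```

View pics/s4.png

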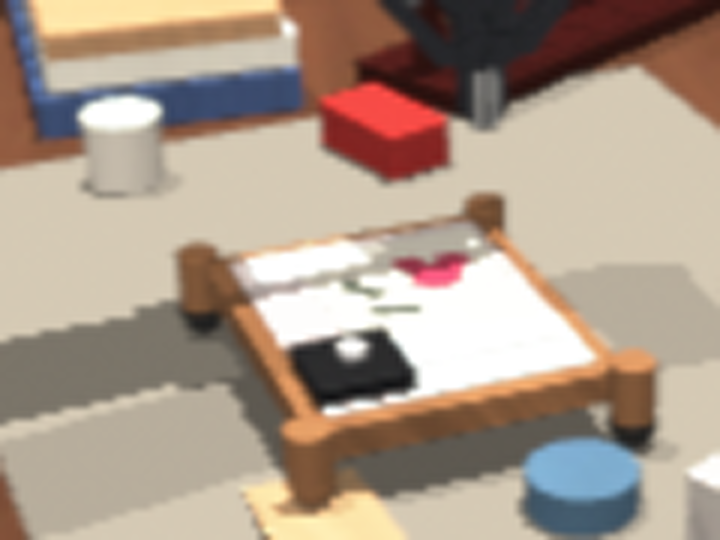

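The shut fingertips at (485,128) are about 0.10 m up, straight above the test post's top at (485,200). That confirms the 36 mm offset. The wedge is visible under the bare post at (310,495). I'll lower to just above the post, then creep.

```bash
python3 -m jog '[{"fingers":0,"x":0,"y":0,"z":12,"spin":0},{"fingers":0,"x":0,"y":0,"z":24,"spin":0},{"fingers":0,"x":0,"y":0,"z":34,"spin":0},{"fingers":0,"x":0,"y":0,"z":40,"spin":0},{"fingers":0,"x":0,"y":0,"z":43,"spin":0},{"fingers":0,"x":0,"y":0,"z":43,"spin":0},{"fingers":0,"x":0,"y":0,"z":43,"spin":0}]'; python3 -m jog '[{"fingers":0,"x":0,"y":0,"z":0.5,"spin":0},{"fingers":0,"x":0,"y":0,"z":1,"spin":0},{"fingers":0,"x":0,"y":0,"z":1,"spin":0}]'
```

```text
time: 22.82
eef_pos: [0.5921, 0.2018, 0.0197]
tcp_rot: [3.141, -0.0, 1.715]
force: [-0.3, -0.1, 0.1]
width: -0.0004
grasp_force: 0.0
time: 23.2
eef_pos: [0.5917, 0.2017, 0.0182]
tcp_rot: [-3.142, -0.0, 1.715]
force: [0.4, -0.4, 0.7]
width: -0.0
grasp_force: 0.0
```

```bash
python3 -m jog '[{"fingers":0,"x":0,"y":0,"z":0.5,"spin":0},{"fingers":0,"x":0,"y":0,"z":1,"spin":0},{"fingers":0,"x":0,"y":0,"z":1,"spin":0}]'
```

```text
time: 23.58
eef_pos: [0.5916, 0.2017, 0.0171]
tcp_rot: [-3.141, 0.0, 1.715]
force: [0.1, -0.5, -1.0]
width: 0.0002
grasp_force: 0.0
```

```bash
python3 -m jog '[{"fingers":0,"x":0,"y":0,"z":0.5,"spin":0},{"fingers":0,"x":0,"y":0,"z":1,"spin":0},{"fingers":0,"x":0,"y":0,"z":1,"spin":0}]'
```

```text
time: 23.95
eef_pos: [0.5916, 0.2017, 0.0161]
tcp_rot: [-3.141, 0.0, 1.715]
force: [-0.9, -0.6, 0.4]
width: 0.0001
grasp_force: 0.0
```

```bash
python3 -m jog '[{"fingers":0,"x":0,"y":0,"z":0.5,"spin":0},{"fingers":0,"x":0,"y":0,"z":0.5,"spin":0}]'
```

```text
time: 24.2
eef_pos: [0.5917, 0.2017, 0.0157]
tcp_rot: [-3.142, 0.0, 1.715]
force: [0.4, 1.1, 0.1]
width: 0.0
grasp_force: 0.0
```

```bash
python3 -m jog '[{"fingers":0,"x":0,"y":0,"z":0.5,"spin":0},{"fingers":0,"x":0,"y":0,"z":0.5,"spin":0}]'
```

```text
time: 24.45
eef_pos: [0.5917, 0.2017, 0.0151]
tcp_rot: [-3.141, -0.0, 1.715]
force: [0.4, -0.3, 0.5]
width: -0.0003
grasp_force: 0.0
```

```bash
for i in 1; do python3 -m jog '[{"fingers":0,"x":0,"y":0,"z":0.5,"spin":0},{"fingers":0,"x":0,"y":0,"z":1,"spin":0}]'; done
```

```text
time: 24.7
eef_pos: [0.5918, 0.2017, 0.0147]
tcp_rot: [3.142, 0.0, 1.715]
force: [-1.7, -0.7, 3.8]
width: -0.0
grasp_force: 2.1
```

```bash
python3 -m jog '[{"fingers":0,"x":0,"y":0,"z":0.5,"spin":0},{"fingers":0,"x":0,"y":0,"z":0.5,"spin":0}]'
```

```text
time: 24.95
eef_pos: [0.5918, 0.2017, 0.0146]
tcp_rot: [-3.142, 0.0, 1.715]
force: [-3.2, 0.3, 5.3]
width: -0.0002
grasp_force: 2.8
```

Contact: 5 N builds up within about 0.3 mm, so the post is firm. I'll add one more small step and check that the box doesn't rock.

```bash
python3 -m jog '[{"fingers":0,"x":0,"y":0,"z":0.4,"spin":0},{"fingers":0,"x":0,"y":0,"z":0.4,"spin":0},{"fingers":0,"x":0,"y":0,"z":0.4,"spin":0},{"fingers":0,"x":0,"y":0,"z":0.4,"spin":0}]'; python3 - <<'E'
from h import *
k=[tilt(cam('side'),BX)[1] for _ in range(8)]; print(np.mean(k),np.std(k)/2.8, r.get_obs()['force'],r.get_obs()['eef_pos'])
E
```

```text
time: 25.45
eef_pos: [0.5918, 0.2017, 0.0146]
tcp_rot: [-3.141, 0.0, 1.715]
force: [-3.7, -0.9, 7.0]
width: -0.0
grasp_force: 3.6
0.0055761550090428005 0.0005096694692194067 [-3.53891873 -0.41840855  6.71139012] [0.59181539 0.20171209 0.01454437]
```

At 7 N the post gives no more than 0.1 mm, and the lean reading is unchanged (0.0054 to 0.0056). I'll lift straight off, move clear and check the final state.

```bash
python3 -m jog '[{"fingers":0,"x":0,"y":0,"z":-2,"spin":0},{"fingers":0,"x":0,"y":0,"z":-10,"spin":0},{"fingers":0,"x":0,"y":0,"z":-30,"spin":0},{"fingers":0,"x":0,"y":0,"z":-70,"spin":0},{"fingers":0,"x":0,"y":0,"z":-120,"spin":0},{"fingers":0,"x":0,"y":0,"z":-160,"spin":0},{"fingers":0,"x":0,"y":0,"z":-180,"spin":0},{"fingers":0,"x":-60,"y":0,"z":-180,"spin":0},{"fingers":0,"x":-120,"y":0,"z":-180,"spin":0},{"fingers":0,"x":-180,"y":0,"z":-180,"spin":0},{"fingers":0,"x":-240,"y":0,"z":-180,"spin":0},{"fingers":0,"x":-300,"y":0,"z":-180,"spin":0},{"fingers":0,"x":-360,"y":0,"z":-180,"spin":0},{"fingers":0,"x":-420,"y":0,"z":-180,"spin":0},{"fingers":0,"x":-480,"y":0,"z":-180,"spin":0},{"fingers":0,"x":-520,"y":0,"z":-180,"spin":0},{"fingers":0,"x":-520,"y":0,"z":-180,"spin":0},{"fingers":0,"x":-520,"y":0,"z":-180,"spin":0}]'; python3 avg.py; python3 - <<'E'
from h import *
c=cam('top'); cv2.imwrite('pics/top5.png',cv2.resize(c['pixels'][170:280,200:360,::-1],None,fx=5,fy=5,interpolation=cv2.INTER_CUBIC))
E
```

```text
time: 28.1
eef_pos: [0.6662, -0.3121, 0.1926]
tcp_rot: [-3.141, -0.001, 1.715]
force: [-0.4, 0.5, -0.0]
width: -0.0001
grasp_force: 0.0
[0.00562133 0.00508801] [0.00068433 0.00021044]
```

View pics/top5.png

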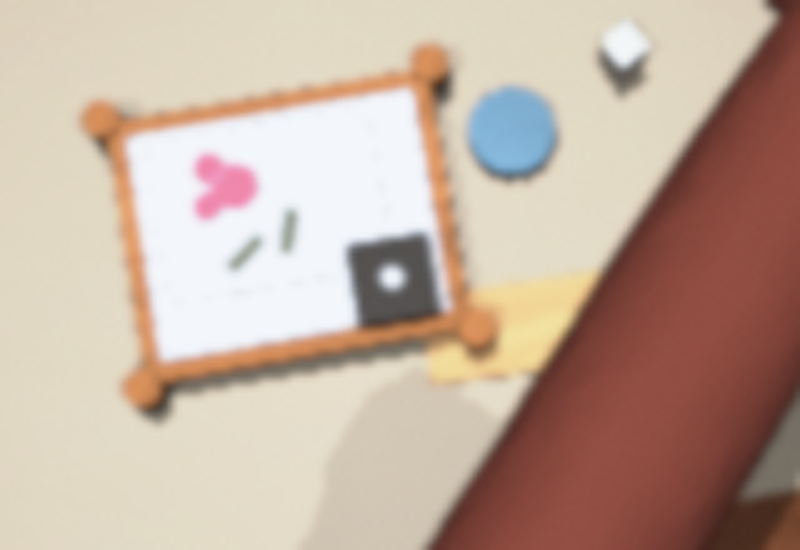

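The last crop matches the one before the press: posts at (477,328) and (100,120), the wedge in place, and the tin and seal undisturbed. The arm is clear, so I'm handing in.

```bash
python3 -c "from workcell import job_done; print(job_done())"
```

```text
the job is handed in; nothing more can be done
None
```

The job is handed in at about 29 s: the wedge is under the bare post, the box measures level within camera error and moved about 1.5 mm, it did not rock under a 7 N press on the opposite post, and the tin and seal, the nearest bystanders, are where they started.

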